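Fit the spacer collar on the bare film winder

TASK

Push the magazine's spring ejector right in so that the spacer collar comes out into the open bay, then take the collar, lay it flat on the black rubber pad and let go of it. Take it again around its outside and slide it down the bare winder's upright spindle, keeping hold of it until it is fully home on the hub, without forcing it, then let go. Leave the other things on the bench where they are.

Things in the scene. Friction and masses are not known exactly. Their poses are not given: they have to be found in the camera images.
- collar: the loose spacer collar: plain aluminium ring, 46 mm outside, 26 mm bore, 22 mm wide, both ends alike, about 70 g. Origin: its middle, halfway along the bore; z = bore axis. Starts on edge (bore along the magazine's y) under the clear hood; ejected, it stands on edge in the open bay, centre near magazine x = +40 mm and 31 mm above the bench; it may roll a little
- magazine: fixed grey magazine, 62 mm high. Origin: on the bench, on its centre line; x = the way the collar is pushed out, z up. Channel along x 25 mm wide, floor 10 mm up, a shallow dip at x = +40 mm. Hood (clear roof) x -67 to +4 mm: no reaching in. Open bay +4 to +69 mm, side walls 24 mm high, 39 mm over their outsides. Base plate 60 mm wide, x -125 to +77 mm
- ejector (a joint): spring ejector slide of the magazine, in m: 0 = out (rest), 0.062 = fully pushed in, moving along the magazine's +x. About 1.5 N at the start of its travel and 5.5 N at the end, it springs back when let go; fully in it has pushed the collar into the bay
- thumb_plate (a point): middle of the outer face of the ejector's upright black thumb plate (36 mm wide, 6 mm thick, from 15 to 65 mm above the bench; this point is 40 mm above it). It faces the magazine's -x and is pushed level along +x; the space behind it is free
- pad: fixed black rubber pad on the bench, 130 mm (x) x 110 mm (y) x 3 mm thick, where the collar is laid down. Origin: the centre of its underside, on the bench; the space over it is free
- winder: the bare film winder (no collar on it), fixed: 110 mm square base 22 mm high, turntable 104 mm across up to 28 mm, hub 42 mm across up to 34 mm, upright steel spindle 24 mm across from there up to 84 mm above the bench, its topmost 5 mm tapered to 17 mm across. Origin: on the bench, on the spindle's axis; z up
- seat (a point): centre of the hub's flat top on the bare winder, on the spindle's axis, 34 mm above the bench: the collar's lower end face rests here when home; the spindle rises 50 mm above it
- full_winder: the other film winder, fixed and of the same build and sizes, whose spindle already carries a collar; leave it alone. Origin: on the bench, on its spindle's axis
- carton: bystander: closed cardboard reel carton, 85 x 85 x 40 mm high; origin under its centre
- loupe: bystander: black loupe, 36 mm across, 34 mm high; origin under its centre
- stamp: bystander: wooden hand stamp, 32 mm across, 60 mm high; origin under its centre
- reel: bystander: grey and black film reel lying flat, 84 mm across, 26 mm high; origin under its centre
- paste: bystander: glass jar, 56 mm across, 70 mm high; origin under its centre
- ruler: bystander: short steel straight-edge lying flat, 160 x 26 x 4 mm, long along its x; origin under its centre
Things that resemble listed ones, but are neither listed nor needed, are in the scene too. What is meant by the pad is not green or pink, and is the larger of those in its own colour.

How it is judged:
On the way, in this order (a step that is already met when the one before it is completed fails the run):
1. the ejector is pushed in and the collar has come out into the open bay (value of joint ejector above 0.045 m and x of collar in the frame of magazine above 0.028 m), for 0.05 s.
2. the collar lies flat on the rubber pad, let go of ((angle between collar's own z axis and vertical below 0.12 rad or angle between collar's own z axis and vertical above 3.02 rad) and horizontal distance between collar and pad below 0.085 m and height (world z) of collar below 0.019 m and contact force between the fingers and collar below 0.1 N and linear speed of collar below 0.03 m/s), for 0.2 s.
3. the collar is home on the bare winder's hub with the fingers still on it ((angle between collar's own z axis and vertical below 0.12 rad or angle between collar's own z axis and vertical above 3.02 rad) and horizontal distance between collar and seat below 0.003 m and z of collar in the frame of seat below 0.0135 m and contact force between the fingers and collar above 0.5 N), for 0.1 s.
At the end, for the whole second after the job is handed in: the collar, earlier ejected and laid flat on the pad (within 85 mm of its centre), is on the bare spindle: axes within 3 mm, upright within 0.12 rad, lower face within 2.5 mm of the hub, touched by the fingers for 0.1 s there, then released and at rest ((angle between collar's own z axis and vertical below 0.12 rad or angle between collar's own z axis and vertical above 3.02 rad) and horizontal distance between collar and seat below 0.003 m and z of collar in the frame of seat below 0.0135 m and contact force between the fingers and collar below 0.1 N and linear speed of collar below 0.02 m/s).
It fails at once if a bystander is moved by more than 30 mm (distance of any of carton, loupe, stamp, reel, paste, ruler from where it was at the start of the episode above 0.03 m).
It fails at once if the collar is forced onto the winder with more than 70 N (contact force between collar and winder above 70 N).
It also fails if it takes over 72 s, if anything falls off the work surface, if the arm or the gripper's body presses on something with over 40 N, if the wrist force passes 120 N, or if a joint passes its speed limit or range.

ROBOT

A 7-joint arm with a two-finger parallel gripper is mounted at the origin on the work surface. World frame = base frame: x ahead of the robot, y to its left, z up, the work surface at z = 0. Lengths are in m, angles in rad, forces in N, time in s.
With the tool pointing down it reaches from about 0.4 to 0.925 m from the base axis. Payload 5.6 kg.
Tool frame: the origin (TCP) lies midway between the tips of the shut fingers; the grasp point (between the pads) lies behind it (r.grasp_offset is the z of the grasp point in the tool frame, in m); z points along the fingers, y is the line along which they close (so a half turn about z gives the same grasp; the last joint's range is limited). The gripper opens to 85 mm and grips with 20 to 120 N. Pads are 22 mm wide; open, the fingers measure 114 mm over their backs; the gripper's body (76 mm by 85 mm) begins 54 mm behind the grasp point. The pads swing forward as they close: fully open they stand 13 mm farther back than shut.
Start: joints at [1.184, 0.468, -0.012, 1.603, 0.006, 1.071, -0.056], TCP at [0.219, -0.612, 0.231] pointing down, gripper open.
Joint ranges: [-2.53, 2.53], [-0.31, 2.02], [-1.57, 1.55], [0.28, 2.44], [-1.29, 4.43], [0.15, 1.84], [-2.92, 2.92]. Speed limits (rad/s): [2.57, 2.57, 3.14, 3.14, 3.14, 3.14, 3.14].

INTERFACE

Orientations are given as [roll, pitch, yaw] about the fixed x, y, z axes, in that order (R = Rz(yaw) Ry(pitch) Rx(roll)).
In Python, from workcell import r gives the robot as it stands. The module is installed in compiled form; this text tells all that it offers.
- The arm moves only by the tool drive_tool, never from a script. Its argument "targets" is a list of rows, each an object with "travel": the shift along the tool's x, y, z in mm, a list of three; "turn": the turn, a rotation vector about the tool's x, y, z in degrees, a list of three; "fingers": the finger opening in mm, from 0 to 85.4. A call has 1 to 20 rows; each row shifts and turns the commanded pose from where the row before left it, along the tool's axes as they then stand; what a row does not reach is not made up. A row lasts 1/8 s, in which the tool goes at most 62.5 mm and 10.7 degrees, less where a joint would pass 70% of its speed; a pose out of reach is approached as far as the arm can. A call is refused whole if a number of a shift passes 62.5 or a number of a turn 10.7, either way. A call with a gripper value outside its range is refused whole. The fingers move at their own pace and stop on an object; "force" is the grip in N (left out, the last holds). Time passes only in rows, so rows that do not move let the fingers close. It gives the time, the measured TCP pose, the force, the opening and the grip force at its end, in the units of the state.
- r.state(): the state, without advancing time (a new reading comes with each control period).
- r.read_camera(name): name is "scene" or "top" or "wrist"; returns a dict with "pixels" (384x512x3 uint8, red, green, blue), "fov_y" (degrees; the focal length in pixels is half the picture's height over the tangent of half this angle, whatever the lens; pixels are square), "cx", "cy" (the principal point, pixels), "k1" (the pictures are not rectified: a ray, as slopes to the right and down, at radius r is drawn at 1 + k1 r^2 times it, then the intrinsics apply), "world_to_cam" (4x4, takes a point from world to camera coordinates). Camera axes: x right, y up, looking along -z (the intrinsics and any distortion apply to the point x, -y, -z); pixel columns grow to the right and rows downward; lengths in m; the calibration is good to about 2 mm. A picture is of the moment at which its call begins. There is no depth.
- r.sign_off(): hands the job in; it is judged then, once.
The state is a dict: "time": time; "q": joint angles; "qvel": joint speeds; "joint_efforts": joint torques, N m; "eef_pos": TCP position; "tcp_rot": TCP orientation; "contact_force": force on the tool from outside, world axes, zero at the start; "wrist_torque": the same for the moment, N m; "gripper_width": finger opening in m; "grasp_force": force on a finger pad.
Only numpy, scipy, OpenCV 4.12 (cv2) and the standard library are available. Lean on these libraries where they do the work, as an engineer would, in place of code of your own. Each camera call takes 0.05 s, during which the arm holds its last target. There are 200 camera calls.

## Working session

There is one attempt and no reset: what is moved stays moved. The work goes in short steps, Python scripts to look and compute and a tool call to move; the robot and the scene stay as the last step left them, time stands still between calls to the robot, and variables do not carry over. Pictures are saved under pics/ and viewed, at most 10 in all, crops included, and the job is handed in when it is done.

Besides the shell and the picture viewer there is one more tool, called as name(argument=value, ...) on one line, values as JSON. drive_tool: Moves the arm, as the interface text tells. Its arguments: {"type":"object","properties":{"targets":{"type":"array","items":{"type":"object","properties":{"travel":{"type":"array","items":{"type":"number"}},"turn":{"type":"array","items":{"type":"number"}},"fingers":{"type":"number"}}}},"force":{"type":"number"}},"required":["targets"]}

```bash
mkdir -p pics
cat > h.py <<'E'
import numpy as np, cv2
from workcell import r
def shot(n):
    c=r.read_camera(n); return c
def K(c):
    f=192/np.tan(np.radians(c["fov_y"])/2)
    return np.array([[f,0,c["cx"]],[0,f,c["cy"]],[0,0,1.]]),np.array([c["k1"],0,0,0,0.])
def rays(c,uv):
    k,d=K(c); n=cv2.undistortPointsIter(np.array(uv,float).reshape(-1,1,2),k,d,None,None,(3,50,1e-10)).reshape(-1,2)
    T=np.array(c["world_to_cam"]); R=T[:3,:3]; o=-R.T@T[:3,3]
    return o,(np.c_[n[:,0],-n[:,1],-np.ones(len(n))])@R
def onz(c,uv,z):
    o,d=rays(c,uv); return o+d*((z-o[2])/d[:,2])[:,None]
def tri(c1,p1,c2,p2):
    o1,d1=rays(c1,[p1]);o2,d2=rays(c2,[p2]);d1=d1[0]/np.linalg.norm(d1);d2=d2[0]/np.linalg.norm(d2)
    s=np.linalg.lstsq(np.c_[d1,-d2],o2-o1,rcond=None)[0]
    a=o1+s[0]*d1;b=o2+s[1]*d2; return (a+b)/2,np.linalg.norm(a-b)
def proj(c,P):
    k,d=K(c);T=np.array(c["world_to_cam"]);p=np.atleast_2d(P)@T[:3,:3].T+T[:3,3]
    p=p*[1,-1,-1]; return cv2.projectPoints(p,np.zeros(3),np.zeros(3),k,d)[0].reshape(-1,2)
def save(c,f,s=1.5,box=None):
    im=c["pixels"][...,::-1]
    if box: im=im[box[1]:box[3],box[0]:box[2]]
    cv2.imwrite("pics/"+f,cv2.resize(im,None,fx=s,fy=s,interpolation=cv2.INTER_CUBIC))
E
python3 - <<'E'
from h import *
import pickle
np.set_printoptions(precision=4,suppress=True)
for n in("scene","top"):
    c=shot(n);save(c,n+".png");pickle.dump(c,open(n+".pkl","wb"))
    T=np.array(c["world_to_cam"]);print(n,c["fov_y"],c["k1"],-T[:3,:3].T@T[:3,3],T[:3,:3])
print(r.state(),r.grasp_offset)
E
```

```text
scene 44.77292553787534 -0.007200695253181626 [1.3042 0.6798 0.7667] [[-0.654   0.7565  0.0031]
 [-0.4255 -0.3712  0.8253]
 [ 0.6255  0.5384  0.5647]]
top 56.927550652971064 -0.06477719643675581 [0.3711 0.0121 0.9974] [[ 0.019  -0.9998  0.0052]
 [ 0.9887  0.0195  0.1486]
 [-0.1487  0.0023  0.9889]]
{'time': 0.1, 'q': array([ 1.184 ,  0.4683, -0.0116,  1.6035,  0.006 ,  1.0714, -0.0563]), 'qvel': array([ 0.0015, -0.0015, -0.0025, -0.0027,  0.0002,  0.0007, -0.0001]), 'joint_efforts': array([  0.0024, -53.3521,   0.022 , -25.1966,   0.0115,   0.0043,
        -0.    ]), 'eef_pos': array([ 0.2189, -0.6115,  0.2304]), 'tcp_rot': array([-3.14  ,  0.0001,  0.3437]), 'contact_force': array([-0.2401,  0.9007,  0.5998]), 'wrist_torque': array([-0.0179,  0.0119,  0.0168]), 'grasp_force': 0.0, 'gripper_width': 0.08522608085370237} -0.0187
```

View pics/scene.png

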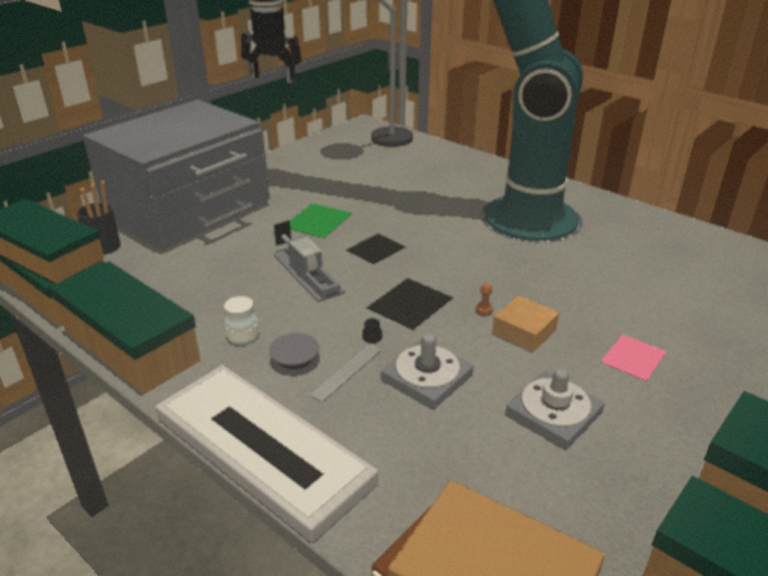

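View pics/top.png

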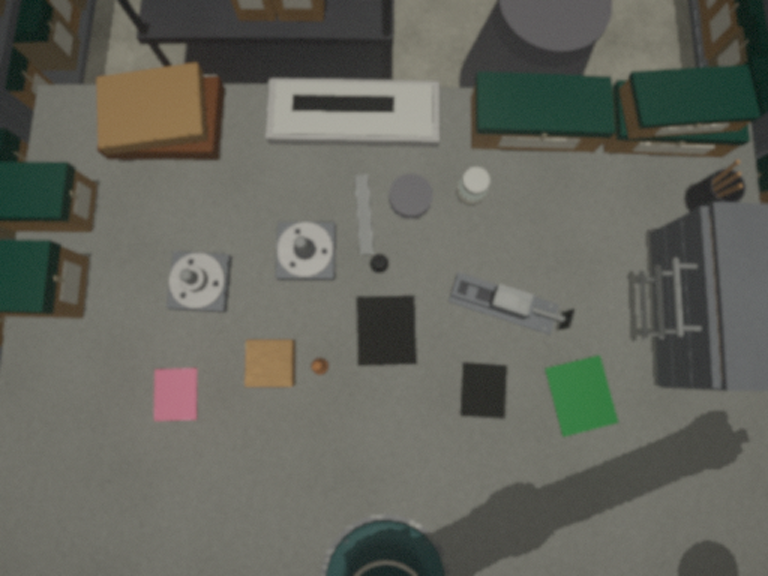

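The scene view shows these candidates:
- **Winders:** one at (428,365) with a dark hub and no collar, one at (557,400) with a pale ring. In the top view they are at (305,248) and (198,281).
- **Black pads:** in the top view, a large one at (386,330) and a small one at (484,390). The larger fits.
- **Magazine:** in the top view around (510,303), with the thumb plate at (566,319), so it pushes towards image left.

I'll confirm with one enlarged crop and measure.

Run:
```python
from h import *
import pickle
np.set_printoptions(precision=4,suppress=True)
c=pickle.load(open("top.pkl","rb"));save(c,"topcrop.png",2.6,(100,130,400,290))
s=pickle.load(open("scene.pkl","rb"));
a=s["pixels"][150:300,170:410][...,::-1];cv2.imwrite("pics/scrop.png",cv2.resize(a,None,fx=3.3,fy=3.3,interpolation=cv2.INTER_CUBIC))
for n,cc in(("top",c),("scene",s)):
    hsv=cv2.cvtColor(cc["pixels"],cv2.COLOR_RGB2HSV)
    m=(hsv[...,2]<50).astype(np.uint8)
    k,l,st,ce=cv2.connectedComponentsWithStats(m)
    for i in range(1,k):
        if 25<st[i,4]<4000 and 130<ce[i][1]<300 and 130<ce[i][0]<410:
            q=cv2.minAreaRect(np.argwhere(l==i)[:,::-1].astype(np.float32))
            print(n,st[i],ce[i],onz(cc,[ce[i]],0.003)[0],q)
```

```text
top [ 239  199   38   43 1469] [257.388  220.2696] [0.448  0.0066 0.003 ] ((257.50030517578125, 220.0124969482422), (42.53670883178711, 36.03873825073242), 88.56790161132812)
top [374 208   7  10  32] [377.4688 212.75  ] [ 0.4755 -0.3346  0.003 ] ((377.42242431640625, 212.6810302734375), (3.6765806674957275, 10.635822296142578), 23.198591232299805)
top [308 243  28  34 830] [321.9783 259.9337] [ 0.341  -0.1749  0.003 ] ((321.8891296386719, 259.82806396484375), (26.49378776550293, 32.582130432128906), 2.726311206817627)
scene [184 149   9  14  76] [187.5395 153.75  ] [ 0.4265 -0.3811  0.003 ] ((188.0, 155.5), (13.0, 8.0), 90.0)
scene [243 214  10  14 106] [247.5566 221.0094] [0.5685 0.0138 0.003 ] ((247.5, 220.5), (13.0, 9.0), 90.0)
```

View pics/topcrop.png

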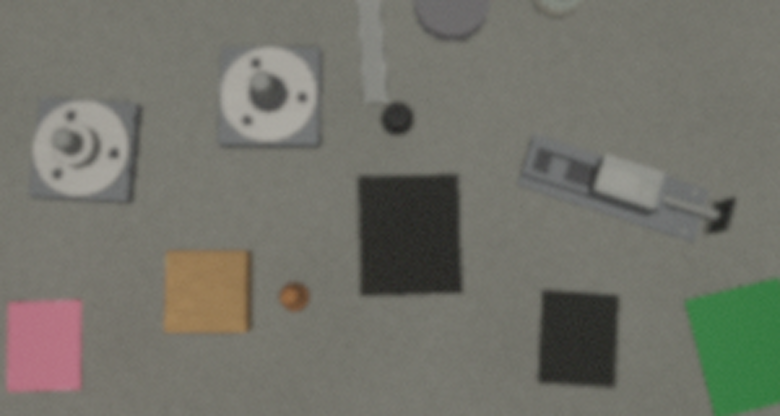

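View pics/scrop.png

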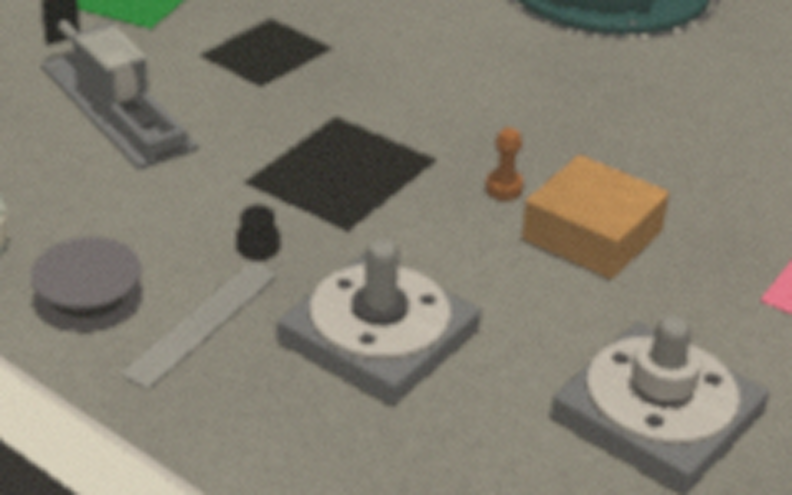

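The crops confirm it. The bare winder is the dark-hubbed one at topcrop (268,93); the one at (80,148) carries a pale collar. The pad is the larger black rectangle at (410,235). The magazine runs from (525,160) to the thumb plate at (722,214). Next I'll measure both.

Run:
```python
from h import *
import pickle
np.set_printoptions(precision=4,suppress=True)
c=pickle.load(open("top.pkl","rb"));s=pickle.load(open("scene.pkl","rb"))
N=lambda u,v:(100+u/2.6,130+v/2.6)
S=lambda u,v:(170+u/3.3,150+v/3.3)
print("base corners",onz(c,[N(533,135),N(517,186),N(695,241)],0.008))
print("base scene",onz(s,[S(143,165),S(196,146),S(42,65)],0.005))
print("plate tops top@65", onz(c,[N(735,198),N(727,231),N(714,204),N(707,231)],0.065),"lower@15",onz(c,[N(707,231),N(727,231)],0.015))
print("plate scene top L/R",onz(s,[S(42,0),S(78,0)],.065))
# white turntables
for n,cc in(("top",c),("scene",s)):
    p=cc["pixels"].astype(int);hsv=cv2.cvtColor(cc["pixels"],cv2.COLOR_RGB2HSV)
    m=((hsv[...,2]>140)&(hsv[...,1]<60)).astype(np.uint8)
    k,l,st,ce=cv2.connectedComponentsWithStats(m)
    for i in range(1,k):
        if 250<st[i,4]<2500:
            q=cv2.fitEllipse(cv2.convexHull(np.argwhere(l==i)[:,::-1].astype(np.float32)))
            print(n,st[i],q,onz(cc,[q[0]],0.028)[0])
sp_t=N(262,80);sp_s=S(381,243)
print("spindle top",tri(c,sp_t,s,sp_s))
```

```text
base corners [[ 0.5593 -0.1269  0.008 ]
 [ 0.5027 -0.1094  0.008 ]
 [ 0.4463 -0.303   0.008 ]]
base scene [[ 0.5614 -0.1231  0.005 ]
 [ 0.5103 -0.1088  0.005 ]
 [ 0.5075 -0.3136  0.005 ]]
plate tops top@65 [[ 0.4869 -0.3278  0.065 ]
 [ 0.4527 -0.3183  0.065 ]
 [ 0.4803 -0.3056  0.065 ]
 [ 0.4524 -0.2975  0.065 ]] lower@15 [[ 0.4568 -0.3141  0.015 ]
 [ 0.4571 -0.3361  0.015 ]]
plate scene top L/R [[ 0.4916 -0.3238  0.065 ]
 [ 0.4693 -0.2983  0.065 ]]
top [185 148  37  36 808] ((202.72967529296875, 165.8375701904297), (35.623111724853516, 37.00679397583008), 61.5900764465332) [0.5957 0.1629 0.028 ]
top [113 169  36  36 804] ((130.53038024902344, 186.55628967285156), (35.13666915893555, 36.92312240600586), 40.84580612182617) [0.5329 0.3631 0.028 ]
top [330 191  24  18 272] ((341.2781982421875, 198.945068359375), (14.229801177978516, 28.816932678222656), 107.80140686035156) [ 0.5095 -0.2251  0.028 ]
scene [146 196  30  32 580] ((159.6503448486328, 211.44070434570312), (30.628419876098633, 32.04764175415039), 26.309036254882812) [ 0.7154 -0.1688  0.028 ]
scene [203 229  49  38 638] ((227.86581420898438, 239.08505249023438), (27.786561965942383, 68.34191131591797), 43.52583312988281) [0.6788 0.0476 0.028 ]
scene [264 230  43  28 718] ((285.0142822265625, 242.79470825195312), (29.711801528930664, 43.25811767578125), 91.91614532470703) [0.5974 0.1626 0.028 ]
scene [388 233  38  40 341] ((404.4651794433594, 251.69061279296875), (28.532289505004883, 48.529415130615234), 137.70860290527344) [0.4359 0.3979 0.028 ]
scene [332 244  63  40 976] ((363.2953796386719, 258.5444030761719), (38.95415115356445, 68.05389404296875), 125.0050277709961) [0.5218 0.336  0.028 ]
scene [  52  263   56   56 1546] ((76.4105224609375, 289.8924255371094), (54.4120979309082, 58.386985778808594), 95.77345275878906) [ 1.0174 -0.0807  0.028 ]
spindle top (array([0.596 , 0.1599, 0.085 ]), np.float64(0.00031009749503245135))
```

drive_tool(targets=[{"travel": [45, -23, 0], "turn": [0, 0, 0], "fingers": 40}, {"travel": [45, -23, 0], "turn": [0, 0, 0], "fingers": 0}, {"travel": [45, -23, 0], "turn": [0, 0, 0], "fingers": 0}, {"travel": [45, -23, 0], "turn": [0, 0, 0], "fingers": 0}, {"travel": [45, -23, 0], "turn": [0, 0, 0], "fingers": 0}, {"travel": [45, -23, 0], "turn": [0, 0, 0], "fingers": 0}, {"travel": [46, -23, 0], "turn": [0, 0, 0], "fingers": 0}, {"travel": [0, 0, 0], "turn": [0, 0, -9], "fingers": 0}, {"travel": [0, 0, 0], "turn": [0, 0, -9], "fingers": 0}, {"travel": [0, 0, 0], "turn": [0, 0, -9], "fingers": 0}, {"travel": [0, 0, 0], "turn": [0, 0, -9], "fingers": 0}, {"travel": [0, 0, 0], "turn": [0, 0, -9], "fingers": 0}, {"travel": [0, 0, 0], "turn": [0, 0, -9], "fingers": 0}, {"travel": [0, 0, 0], "turn": [0, 0, 0], "fingers": 0}])

```text
time: 1.85
eef_pos: [0.462, -0.3538, 0.2309]
tcp_rot: [-3.141, -0.0, 1.284]
contact_force: [0.3, -0.6, -0.5]
gripper_width: -0.0
grasp_force: 0.0
```

Run:
```python
from h import *
import pickle
np.set_printoptions(precision=4,suppress=True)
c=shot("wrist");save(c,"w1.png");pickle.dump(c,open("w1.pkl","wb"))
T=np.array(c["world_to_cam"]);print(c["fov_y"],-T[:3,:3].T@T[:3,3],T[:3,:3])
s=r.state();print(s["eef_pos"],s["tcp_rot"],s["q"])
```

```text
65.56905874111146 [ 0.4844 -0.2803  0.3735] [[ 0.9595 -0.2818 -0.0004]
 [ 0.2688  0.9156 -0.2989]
 [ 0.0846  0.2867  0.9543]]
[ 0.462  -0.3539  0.2309] [-3.1409 -0.0003  1.283 ] [ 0.8453  0.3794 -0.3156  1.7577  0.1346  1.0263  0.1929]
```

View pics/w1.png

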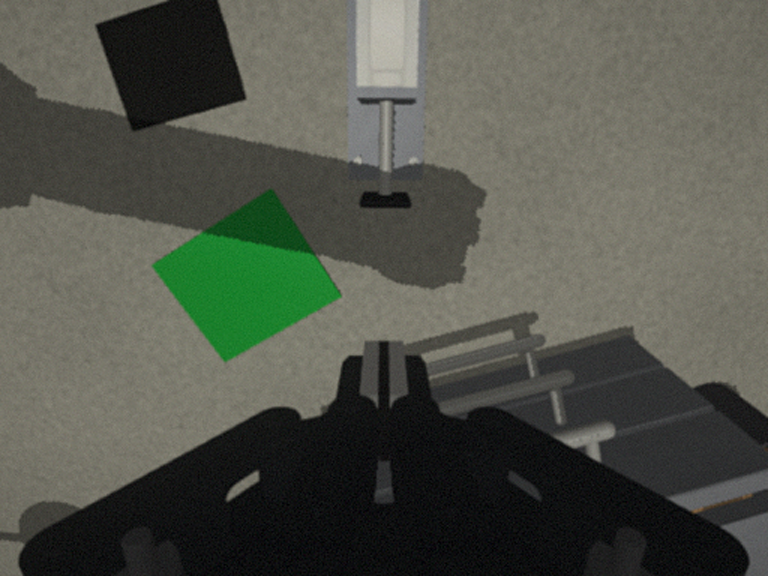

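The wrist view shows the thumb plate at (386,200), the rod and clear hood above it, and the base plate edges at columns 349 and 425. Cabinet handles are at lower right, so I'll check clearance to them.

Run:
```python
from h import *
import pickle
np.set_printoptions(precision=4,suppress=True)
c=pickle.load(open("w1.pkl","rb"));t=pickle.load(open("top.pkl","rb"))
w=lambda *p:np.array(p)/1.5
P=onz(c,w((361,207),(411,207)),.065);print("plate outer",P,P.mean(0))
B=onz(c,w((348,178),(424,180),(349,20),(426,20)),.008);print("base",B)
a=B[2]-B[0];b=B[3]-B[1];print(np.degrees(np.arctan2(a[1],a[0])),np.degrees(np.arctan2(b[1],b[0])))
print("tri plate corner",tri(c,w((411,207))[0],t,(100+735/2.6,130+198/2.6)),tri(c,w((361,207))[0],t,(100+727/2.6,130+231/2.6)))
print("tri plate corner",tri(c,w((411,207))[0],t,(100+735/2.6,130+198/2.6)))
for q,z in(((538,318),0.0),((545,340),.07),((575,378),.13),((612,430),.18)):print(z,onz(c,[np.array(q)/1.5],z))
print("cab handle top view",onz(t,[np.array((632,280))/1.5],.1),onz(t,[np.array((650,240))/1.5],.1))
```

```text
plate outer [[ 0.4568 -0.3194  0.065 ]
 [ 0.4899 -0.3291  0.065 ]] [ 0.4734 -0.3242  0.065 ]
base [[ 0.4486 -0.3013  0.008 ]
 [ 0.5067 -0.3201  0.008 ]
 [ 0.484  -0.1913  0.008 ]
 [ 0.5386 -0.2073  0.008 ]]
72.14730909466282 74.21146434230947
tri plate corner (array([ 0.4892, -0.3313,  0.054 ]), np.float64(0.002038161856103123)) (array([ 0.4548, -0.3217,  0.0533]), np.float64(0.002548038033817324))
tri plate corner (array([ 0.4892, -0.3313,  0.054 ]), np.float64(0.002038161856103123))
0.0 [[ 0.5754 -0.4685  0.    ]]
0.07 [[ 0.5603 -0.4524  0.07  ]]
0.13 [[ 0.5591 -0.4497  0.13  ]]
0.18 [[ 0.5583 -0.4516  0.18  ]]
cab handle top view [[ 0.5358 -0.42    0.1   ]] [[ 0.6084 -0.4569  0.1   ]]
```

drive_tool(targets=[{"travel": [0, 1, 40], "turn": [0, 0, 0], "fingers": 0}, {"travel": [0, 1, 40], "turn": [0, 0, 0], "fingers": 0}, {"travel": [0, 0.5, 40], "turn": [0, 0, 0], "fingers": 0}, {"travel": [0, 0, 40], "turn": [0, 0, 0], "fingers": 0}, {"travel": [0, 0, 34], "turn": [0, 0, 0], "fingers": 0}, {"travel": [0, 0, 0], "turn": [0, 0, 0], "fingers": 0}, {"travel": [10, 0, 0], "turn": [0, 0, 0], "fingers": 0}, {"travel": [10, 0, 0], "turn": [0, 0, 0], "fingers": 0}, {"travel": [10, 0, 0], "turn": [0, 0, 0], "fingers": 0}, {"travel": [10, 0, 0], "turn": [0, 0, 0], "fingers": 0}, {"travel": [10, 0, 0], "turn": [0, 0, 0], "fingers": 0}, {"travel": [8, 0, 0], "turn": [0, 0, 0], "fingers": 0}, {"travel": [6, 0, 0], "turn": [0, 0, 0], "fingers": 0}, {"travel": [6, 0, 0], "turn": [0, 0, 0], "fingers": 0}, {"travel": [0, 0, 0], "turn": [0, 0, 0], "fingers": 0}])

```text
time: 3.78
eef_pos: [0.4847, -0.2873, 0.0374]
tcp_rot: [3.141, 0.0, 1.287]
contact_force: [1.7, -5.1, 2.0]
gripper_width: -0.0002
grasp_force: 2.2
```

drive_tool(targets=[{"travel": [4, 0, 0], "turn": [0, 0, 0], "fingers": 0}, {"travel": [4, 0, 0], "turn": [0, 0, 0], "fingers": 0}, {"travel": [3, 0, 0], "turn": [0, 0, 0], "fingers": 0}, {"travel": [0, 0, 0], "turn": [0, 0, 0], "fingers": 0}])

```text
time: 4.28
eef_pos: [0.4876, -0.2776, 0.0373]
tcp_rot: [3.141, 0.001, 1.286]
contact_force: [0.7, -6.5, 1.8]
gripper_width: -0.0003
grasp_force: 2.6
```

Run:
```python
from h import *
c=shot("top");save(c,"t2.png",6,(300,165,390,235))
```

```text
(no output)
```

View pics/t2.png

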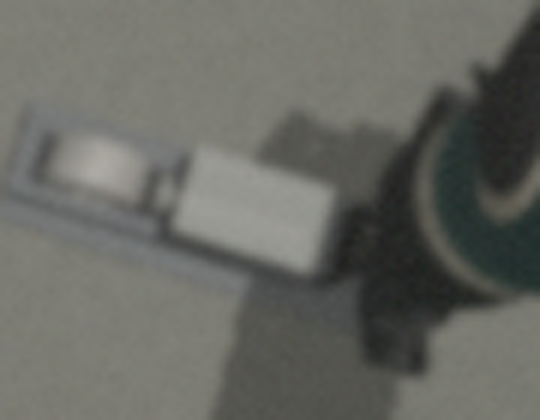

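The top crop shows the collar out in the bay at crop (97,165), with the ejector foot following out of the hood. The stroke is about 60 mm. I'll press the last millimetres, back off and rise.

drive_tool(targets=[{"travel": [3, 0, 0], "turn": [0, 0, 0], "fingers": 0}, {"travel": [1, 0, 0], "turn": [0, 0, 0], "fingers": 0}, {"travel": [-8, 0, 0], "turn": [0, 0, 0], "fingers": 0}, {"travel": [-15, 0, 0], "turn": [0, 0, 0], "fingers": 0}, {"travel": [-20, 0, 0], "turn": [0, 0, 0], "fingers": 0}, {"travel": [-25, 0, 0], "turn": [0, 0, 0], "fingers": 0}, {"travel": [-25, 0, 0], "turn": [0, 0, 0], "fingers": 0}, {"travel": [0, 0, -55], "turn": [0, 0, 0], "fingers": 0}, {"travel": [0, 0, -55], "turn": [0, 0, 0], "fingers": 60}, {"travel": [0, 0, -55], "turn": [0, 0, 0], "fingers": 60}, {"travel": [50, 0, 0], "turn": [0, 0, 0], "fingers": 60}, {"travel": [50, 0, 0], "turn": [0, 0, 0], "fingers": 60}, {"travel": [50, 0, 0], "turn": [0, 0, 0], "fingers": 60}, {"travel": [0, 0, 0], "turn": [0, 0, 0], "fingers": 60}])

```text
time: 6.08
eef_pos: [0.5049, -0.2129, 0.2017]
tcp_rot: [-3.139, -0.003, 1.294]
contact_force: [0.5, -0.9, -0.3]
gripper_width: 0.0602
grasp_force: 0.0
```

Run:
```python
from h import *
import pickle
np.set_printoptions(precision=4,suppress=True)
c=shot("wrist");save(c,"w2.png",3,(130,0,380,200));pickle.dump(c,open("w2.pkl","wb"))
t=shot("top");pickle.dump(t,open("t3.pkl","wb"));print(onz(t,[(316.2,192.5)],.054))
s=r.state();print(s["eef_pos"],s["tcp_rot"],s["q"])
```

```text
[[ 0.5221 -0.1507  0.054 ]]
[ 0.5037 -0.218   0.2016] [-3.1392 -0.0004  1.2873] [ 0.6505  0.3663 -0.3726  1.8598  0.1609  0.9473 -0.0777]
```

View pics/w2.png

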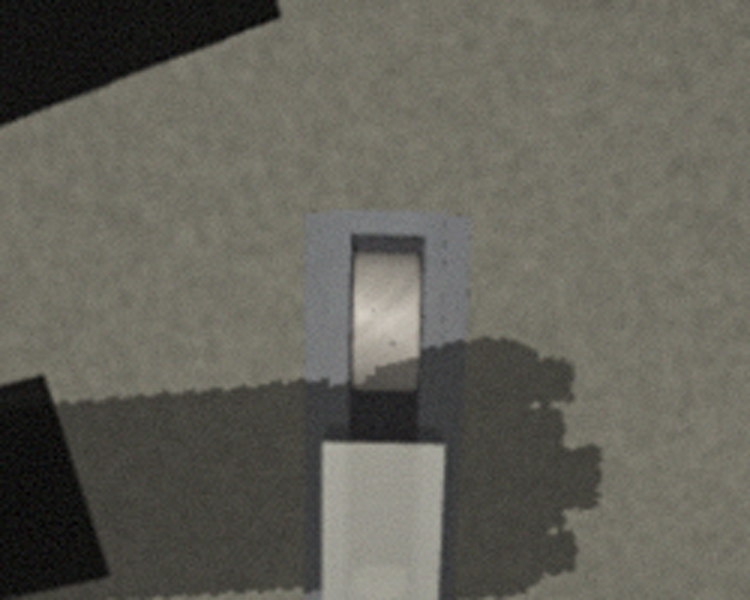

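The wrist crop shows the collar standing in the bay, spanning columns 352–420 and rows 250–392, just clear of the hood.

Run:
```python
from h import *
import pickle
np.set_printoptions(precision=4,suppress=True)
c=pickle.load(open("w2.pkl","rb"));t=pickle.load(open("t3.pkl","rb"))
n=lambda *p:np.array(p)/3+[130,0]
print("edges@54",onz(c,n((352,320),(421,320)),.054))
yaw=np.radians(73.6);ex=np.array([np.cos(yaw),np.sin(yaw),0]);ez=np.array([0,0,1.])
o,d=rays(c,n((386,250),(386,392)))
a=np.array([[x@ex,x@ez] for x in d]);a/=np.linalg.norm(a,axis=1)[:,None]
h=np.arccos(a[0]@a[1])/2;b=a.sum(0);b/=np.linalg.norm(b);L=.023/np.sin(h)
along=L*b[0];z=o[2]+L*b[1]
m=onz(c,n((386.5,320)),.054)[0]; ey=np.array([-ex[1],ex[0],0])
P=o+ex*along;P=P+ey*((m-o)@ey);print("centre",P[:2],"z",z)
# top view: highlight blob
p=t["pixels"][175:210,300:345];print(tri(c,n((386.5,322))[0],t,(316.2,192.5)))
```

```text
edges@54 [[ 0.5153 -0.149   0.054 ]
 [ 0.5362 -0.1549  0.054 ]]
centre [ 0.5254 -0.1533] z 0.03812669818389963
(array([ 0.5253, -0.1537,  0.0354]), np.float64(0.0007000634571190203))
```

drive_tool(targets=[{"travel": [35, 1.5, 0], "turn": [0, 0, 0], "fingers": 60}, {"travel": [33.5, 1.2, 0], "turn": [0, 0, 0], "fingers": 60}, {"travel": [0, 0, 40], "turn": [0, 0, 0], "fingers": 60}, {"travel": [0, 0, 40], "turn": [0, 0, 0], "fingers": 60}, {"travel": [0, 0, 40], "turn": [0, 0, 0], "fingers": 60}, {"travel": [0, 0, 30], "turn": [0, 0, 0], "fingers": 60}, {"travel": [0, 0, 0], "turn": [0, 0, 0], "fingers": 60}, {"travel": [0, 0, 0], "turn": [0, 0, 0], "fingers": 60}])

```text
time: 7.18
eef_pos: [0.5267, -0.1544, 0.053]
tcp_rot: [3.141, 0.0, 1.285]
contact_force: [-0.7, 0.7, 1.5]
gripper_width: 0.0602
grasp_force: 0.0
```

drive_tool(targets=[{"travel": [0.5, -1, 19], "turn": [0, 0, 0], "fingers": 50}, {"travel": [0, 0, 0], "turn": [0, 0, 0], "fingers": 30}, {"travel": [0, 0, 0], "turn": [0, 0, 0], "fingers": 15}, {"travel": [0, 0, 0], "turn": [0, 0, 0], "fingers": 15}, {"travel": [0, 0, 0], "turn": [0, 0, 0], "fingers": 15}, {"travel": [0, 0, 0], "turn": [0, 0, 0], "fingers": 15}], force=40)

```text
time: 7.92
eef_pos: [0.5256, -0.1526, 0.0334]
tcp_rot: [3.141, 0.0, 1.286]
contact_force: [0.9, 0.3, -1.4]
gripper_width: 0.0214
grasp_force: 42.3
```

drive_tool(targets=[{"travel": [0, 0, -30], "turn": [0, 0, 0], "fingers": 15}, {"travel": [0, 0, -45], "turn": [0, 0, 0], "fingers": 15}, {"travel": [0, 0, -52], "turn": [0, 0, 0], "fingers": 15}, {"travel": [28, -20, 0], "turn": [0, 0, 0], "fingers": 15}, {"travel": [28, -20, 0], "turn": [0, 0, 0], "fingers": 15}, {"travel": [28, -20, 0], "turn": [0, 0, 0], "fingers": 15}, {"travel": [28, -20, 0], "turn": [0, 0, 0], "fingers": 15}, {"travel": [26, -18, 0], "turn": [0, 0, 0], "fingers": 15}, {"travel": [0, 0, 0], "turn": [0, 0, -8], "fingers": 15}, {"travel": [0, 0, 0], "turn": [0, 0, -8.3], "fingers": 15}, {"travel": [0, 0, 0], "turn": [-9, 0, 0], "fingers": 15}, {"travel": [0, 0, 0], "turn": [-9, 0, 0], "fingers": 15}, {"travel": [0, 0, 0], "turn": [-9, 0, 0], "fingers": 15}, {"travel": [0, 0, 0], "turn": [-9, 0, 0], "fingers": 15}, {"travel": [0, 0, 0], "turn": [-9, 0, 0], "fingers": 15}, {"travel": [0, 0, 0], "turn": [0, 0, 0], "fingers": 15}, {"travel": [0, 0, 0], "turn": [0, 0, 0], "fingers": 15}])

```text
time: 10.05
eef_pos: [0.4566, -0.0045, 0.1217]
tcp_rot: [2.712, 0.053, 1.6]
contact_force: [-0.2, -0.7, -0.2]
gripper_width: 0.0212
grasp_force: 42.2
```

Run:
```python
from h import *
np.set_printoptions(precision=4,suppress=True)
s=r.state();print(s["eef_pos"],s["tcp_rot"],s["q"],s["gripper_width"],s["grasp_force"])
R=__import__("scipy.spatial.transform",fromlist=["Rotation"]).Rotation.from_euler("xyz",s["tcp_rot"]).as_matrix();print(R)
c=shot("scene");save(c,"s3.png",4,(190,120,340,240))
```

```text
[ 0.4566 -0.0045  0.1217] [2.712  0.0525 1.6002] [ 0.3259  0.2197 -0.4801  2.4255  1.1191  0.2083 -1.1514] 0.021171752500522615 42.237513233199984
[[-0.0294  0.9081  0.4177]
 [ 0.9982  0.0486 -0.0355]
 [-0.0525  0.4159 -0.9079]]
```

View pics/s3.png

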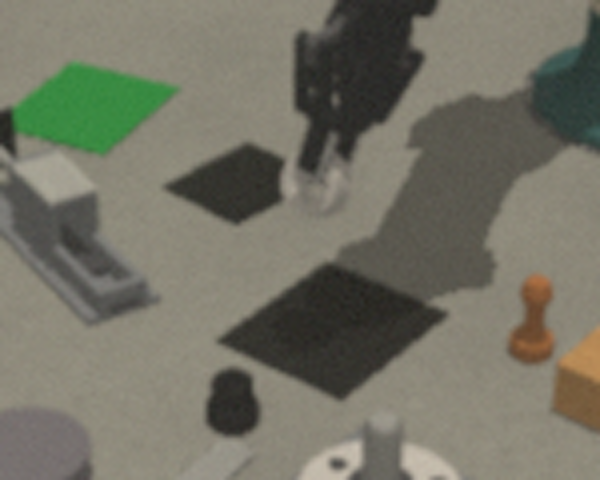

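The scene crop shows the collar held over the pad area, but the outward tilt stopped at about 25° because joints 4 and 6 are near their limits. I'll tilt inward instead, where there is range.

drive_tool(targets=[{"travel": [0, 0, -20], "turn": [10, 0, 0], "fingers": 15}, {"travel": [0, 0, -20], "turn": [10, 0, 0], "fingers": 15}, {"travel": [0, 0, 0], "turn": [10, 0, 0], "fingers": 15}, {"travel": [0, 0, 0], "turn": [10, 0, 0], "fingers": 15}, {"travel": [0, 0, 0], "turn": [10, 0, 0], "fingers": 15}, {"travel": [0, 0, 0], "turn": [10, 0, 0], "fingers": 15}, {"travel": [0, 0, 0], "turn": [10, 0, 0], "fingers": 15}, {"travel": [0, 0, 0], "turn": [0, 0, 0], "fingers": 15}, {"travel": [0, 0, 0], "turn": [0, 0, 0], "fingers": 15}, {"travel": [0, 0, 0], "turn": [0, 0, 0], "fingers": 15}])

```text
time: 11.35
eef_pos: [0.4551, -0.0178, 0.1449]
tcp_rot: [-2.514, 0.097, 1.576]
contact_force: [0.3, 0.1, -0.2]
gripper_width: 0.021
grasp_force: 42.2
```

```bash
cat >> h.py <<'E'
from scipy.spatial.transform import Rotation as Ro
def st(goal=None):
    np.set_printoptions(precision=4,suppress=True)
    s=r.state();R=Ro.from_euler("xyz",s["tcp_rot"]).as_matrix()
    print(s["eef_pos"],s["tcp_rot"],"q",s["q"],"w",s["gripper_width"],"F",s["contact_force"]);print(R)
    if goal is not None:print("tool mm",1e3*R.T@(np.array(goal)-s["eef_pos"]))
    return s,R
E
python3 -c "
from h import *
s,R=st([.44,.007,.06])
print(Ro.from_matrix(R.T@Ro.from_euler('xyz',[np.pi,0,np.pi/2]).as_matrix()).as_rotvec(degrees=True))"
```

```text
[ 0.4551 -0.0178  0.1449] [-2.514   0.0974  1.576 ] q [ 0.3653  0.7191 -0.6093  1.7001  0.3211  1.4968 -0.4107] w 0.020964879874738065 F [ 0.313   0.0835 -0.2036]
[[-0.0052  0.8097 -0.5868]
 [ 0.9952 -0.0529 -0.0818]
 [-0.0973 -0.5844 -0.8056]]
tool mm [33.0054 36.0938 75.1966]
[-35.916    5.4907  -1.4623]
```

drive_tool(targets=[{"travel": [0, 0, 0], "turn": [5, 3.3, 0], "fingers": 15}, {"travel": [0, 0, 0], "turn": [5, 3.3, 0], "fingers": 15}, {"travel": [12, 0, 0], "turn": [0, 0, 0], "fingers": 15}, {"travel": [12, 0, 0], "turn": [0, 0, 0], "fingers": 15}, {"travel": [0, 0, 0], "turn": [0, 0, 0], "fingers": 15}, {"travel": [0, 0, 0], "turn": [0, 0, 0], "fingers": 15}])

```text
time: 12.1
eef_pos: [0.457, 0.0062, 0.1437]
tcp_rot: [-2.342, 0.011, 1.501]
contact_force: [0.6, -0.2, -0.5]
gripper_width: 0.0208
grasp_force: 42.3
```

```bash
python3 -c "
from h import *
s,R=st([.44,.007,.045])"
```

```text
[0.457  0.0062 0.1437] [-2.3417  0.011   1.5012] q [ 0.3632  0.8276 -0.6037  1.5963  0.2071  1.6267 -0.406 ] w 0.020799740024073168 F [ 0.6092 -0.2302 -0.4607]
[[ 0.0696  0.6946 -0.7161]
 [ 0.9975 -0.0564  0.0423]
 [-0.011  -0.7172 -0.6968]]
tool mm [ 0.6952 58.9365 81.0169]
```

drive_tool(targets=[{"travel": [0, 15, 20], "turn": [0, 0, 0], "fingers": 15}, {"travel": [0, 15, 20], "turn": [0, 0, 0], "fingers": 15}, {"travel": [0, 15, 20], "turn": [0, 0, 0], "fingers": 15}, {"travel": [0, 14, 21], "turn": [0, 0, 0], "fingers": 15}, {"travel": [0, 0, 0], "turn": [0, 0, 0], "fingers": 15}, {"travel": [0, 5, 5], "turn": [0, 0, 0], "fingers": 15}, {"travel": [0, 3, 3], "turn": [0, 0, 0], "fingers": 15}, {"travel": [0, 0, 0], "turn": [0, 0, 0], "fingers": 15}])

```text
time: 13.1
eef_pos: [0.44, 0.0058, 0.0333]
tcp_rot: [-2.341, 0.011, 1.499]
contact_force: [-0.6, 0.4, -0.7]
gripper_width: 0.0213
grasp_force: 42.2
```

Down another 3 mm, then open slightly and withdraw along the fingers.

drive_tool(targets=[{"travel": [0, 2, 2], "turn": [0, 0, 0], "fingers": 15}, {"travel": [0, 0, 0], "turn": [0, 0, 0], "fingers": 15}, {"travel": [0, 0, 0], "turn": [0, 0, 0], "fingers": 32}, {"travel": [0, 0, 0], "turn": [0, 0, 0], "fingers": 36}, {"travel": [0, 0, 0], "turn": [0, 0, 0], "fingers": 36}, {"travel": [0, 0, -4], "turn": [0, 0, 0], "fingers": 36}, {"travel": [0, 0, -8], "turn": [0, 0, 0], "fingers": 36}, {"travel": [0, 0, -12], "turn": [0, 0, 0], "fingers": 36}, {"travel": [0, 0, -20], "turn": [0, 0, 0], "fingers": 36}, {"travel": [0, 0, -40], "turn": [0, 0, 0], "fingers": 36}, {"travel": [0, 0, -50], "turn": [0, 0, 0], "fingers": 36}, {"travel": [0, 0, 0], "turn": [0, 0, 0], "fingers": 36}])

```text
time: 14.6
eef_pos: [0.5394, 0.0005, 0.1263]
tcp_rot: [-2.348, 0.009, 1.498]
contact_force: [-0.7, 0.5, -0.7]
gripper_width: 0.036
grasp_force: 0.0
```

Run:
```python
from h import *
import pickle
s,R=st([.45,.007,.20])
c=shot("wrist");t=shot("top");pickle.dump((c,t),open("p4.pkl","wb"))
im=np.hstack([cv2.resize(c["pixels"],(400,300)),cv2.resize(t["pixels"][180:270,200:320],(400,300),interpolation=cv2.INTER_CUBIC)])[...,::-1]
cv2.imwrite("pics/p4.png",im)
```

```text
[0.5394 0.0005 0.1263] [-2.3479  0.0093  1.4982] q [ 0.304   0.9508 -0.566   1.3624  0.2386  1.7224 -0.3806] w 0.03599626407658806 F [-0.7462  0.5273 -0.6981]
[[ 0.0726  0.6989 -0.7116]
 [ 0.9973 -0.0575  0.0452]
 [-0.0093 -0.7129 -0.7012]]
tool mm [  -0.6796 -115.4579   12.2354]
```

View pics/p4.png

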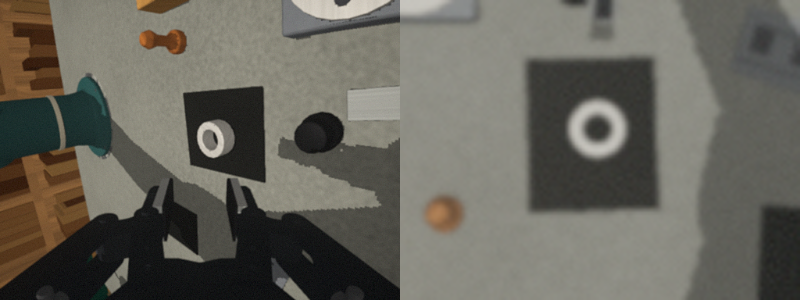

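The picture shows the collar lying flat on the pad: top panel at (598,128), wrist panel at (216,139). I'll set the tool upright above it.

Run:
```python
from h import *
import pickle
c,t=pickle.load(open("p4.pkl","rb"))
def ring(cc,z,lo=105):
    g=cv2.GaussianBlur(cc["pixels"],(3,3),0); hsv=cv2.cvtColor(g,cv2.COLOR_RGB2HSV)
    return hsv
h=cv2.cvtColor(t["pixels"],cv2.COLOR_RGB2HSV)[200:240,238:276]
m=(h[...,2]>100).astype(np.uint8)
k,l,s,ce=cv2.connectedComponentsWithStats(m)
for i in range(1,k):print(s[i],ce[i]+[238,200],onz(t,[ce[i]+[238,200]],.022)[0])
s,R=st()
print(Ro.from_matrix(R.T@Ro.from_euler('xyz',[np.pi,0,np.pi/2]).as_matrix()).as_rotvec(degrees=True))
```

```text
[ 12   9  18  19 219] [258.69406393 218.16894977] [0.45238455 0.00318713 0.022     ]
[ 0 22  1 18 18] [238.  230.5] [0.41736017 0.05936719 0.022     ]
[0.5358 0.0001 0.1237] [-2.3407  0.0106  1.4997] q [ 0.3045  0.9528 -0.5648  1.3697  0.2388  1.7208 -0.3808] w 0.036046038199092884 F [-0.3689  0.164  -1.3456]
[[ 0.071   0.6938 -0.7167]
 [ 0.9974 -0.057   0.0437]
 [-0.0106 -0.7179 -0.696 ]]
[-45.8877  -1.0593  -4.0953]
```

drive_tool(targets=[{"travel": [0, -25, 5], "turn": [-9, 0, 0], "fingers": 75}, {"travel": [0, -25, 5], "turn": [-9, 0, 0], "fingers": 75}, {"travel": [0, -25, 5], "turn": [-9, 0, 0], "fingers": 75}, {"travel": [0, -25, 0], "turn": [-9, 0, 0], "fingers": 75}, {"travel": [0, -15, 0], "turn": [-9, 0, -4], "fingers": 75}, {"travel": [0, 0, 0], "turn": [0, 0, 0], "fingers": 75}, {"travel": [0, 0, 0], "turn": [0, 0, 0], "fingers": 75}])

```text
time: 15.58
eef_pos: [0.4291, 0.0076, 0.1669]
tcp_rot: [-3.125, 0.004, 1.568]
contact_force: [-0.0, -0.5, 0.5]
gripper_width: 0.0748
grasp_force: 0.0
```

Run:
```python
from h import *
s,R=st()
print(Ro.from_matrix(R.T@Ro.from_euler('xyz',[np.pi,0,np.pi/2]).as_matrix()).as_rotvec(degrees=True))
```

```text
[0.4291 0.0076 0.1669] [-3.1246  0.0042  1.5677] q [ 0.5743  0.2933 -0.7581  2.1284  0.2735  0.834  -0.3551] w 0.07477731102855828 F [-0.0352 -0.5209  0.5066]
[[ 0.0031  0.9998 -0.017 ]
 [ 1.     -0.0032 -0.0042]
 [-0.0042 -0.017  -0.9998]]
[-0.9764  0.2408 -0.1798]
```

drive_tool(targets=[{"travel": [-4, 23, 0], "turn": [-1, 0.2, 0], "fingers": 75}, {"travel": [0, 0, 0], "turn": [0, 0, 0], "fingers": 75}, {"travel": [0, 0, 0], "turn": [0, 0, 0], "fingers": 75}])

```text
time: 15.95
eef_pos: [0.4526, 0.0043, 0.166]
tcp_rot: [-3.141, -0.001, 1.569]
contact_force: [0.1, -0.2, 0.1]
gripper_width: 0.0753
grasp_force: 0.0
```

```bash
cat >> h.py <<'E'
def blobs(c,thr,amin,pred,rad,sat=60):
    h=cv2.cvtColor(cv2.GaussianBlur(c["pixels"],(3,3),0),cv2.COLOR_RGB2HSV)
    m=((h[...,2]>thr)&(h[...,1]<sat)).astype(np.uint8)
    yy,xx=np.mgrid[:384,:512];m[np.hypot(xx-pred[0],yy-pred[1])>rad]=0
    out=[]
    for q in cv2.findContours(m,cv2.RETR_CCOMP,cv2.CHAIN_APPROX_NONE)[0]:
        if cv2.contourArea(q)>amin: out.append((cv2.contourArea(q),cv2.fitEllipse(q)))
    return out
E
python3 - <<'E'
from h import *
import pickle
s,R=st()
c=shot("wrist");pickle.dump(c,open("w5.pkl","wb"))
p=proj(c,[[.4525,.0032,.025]])[0];print("pred",p)
for thr in(90,120,150):
  for a,e in blobs(c,thr,60,p,60,255):print(thr,a,e,onz(c,[e[0]],.025)[0],onz(c,[e[0]],.003)[0])
E
```

```text
[0.4526 0.0043 0.166 ] [-3.1413 -0.0009  1.5688] q [ 0.564   0.3261 -0.7437  2.0908  0.2971  0.8293 -0.3587] w 0.075280697786575 F [ 0.0774 -0.1583  0.1293]
[[ 0.002   1.     -0.0002]
 [ 1.     -0.002   0.0009]
 [ 0.0009 -0.0002 -1.    ]]
pred [254.5712 174.7347]
90 629.5 ((265.5509338378906, 225.411865234375), (14.08680248260498, 64.91514587402344), 78.07002258300781) [ 0.4638 -0.0515  0.025 ] [ 0.4646 -0.0618  0.003 ]
90 1500.5 ((255.91619873046875, 173.27720642089844), (43.424285888671875, 44.073123931884766), 2.0488338470458984) [0.4538 0.0047 0.025 ] [ 0.4539 -0.0012  0.003 ]
90 547.0 ((255.96588134765625, 173.6842803955078), (25.710622787475586, 27.198040008544922), 87.15995025634766) [0.4539 0.0043 0.025 ] [ 0.4539 -0.0017  0.003 ]
120 532.0 ((265.23529052734375, 226.26922607421875), (12.722058296203613, 60.53217697143555), 78.49038696289062) [ 0.4635 -0.0525  0.025 ] [ 0.4643 -0.0629  0.003 ]
```

drive_tool(targets=[{"travel": [0, 1, 45], "turn": [0, 0, 0], "fingers": 70}, {"travel": [0, 0, 45], "turn": [0, 0, 0], "fingers": 70}, {"travel": [0, 0, 40], "turn": [0, 0, 0], "fingers": 70}, {"travel": [0, 0, 20], "turn": [0, 0, 0], "fingers": 70}, {"travel": [0, 0, 10], "turn": [0, 0, 0], "fingers": 70}, {"travel": [0, 0, 0], "turn": [0, 0, 0], "fingers": 60}, {"travel": [0, 0, 0], "turn": [0, 0, 0], "fingers": 52}, {"travel": [0, 0, 0], "turn": [0, 0, 0], "fingers": 46}, {"travel": [0, 0, 0], "turn": [0, 0, 0], "fingers": 40}, {"travel": [0, 0, 0], "turn": [0, 0, 0], "fingers": 40}, {"travel": [0, 0, 0], "turn": [0, 0, 0], "fingers": 40}], force=30)

```text
time: 17.38
eef_pos: [0.4541, 0.0039, 0.0078]
tcp_rot: [3.139, 0.001, 1.569]
contact_force: [-1.0, -0.2, 6.9]
gripper_width: 0.0447
grasp_force: 29.8
```

drive_tool(targets=[{"travel": [0, 0, -20], "turn": [0, 0, 0], "fingers": 40}, {"travel": [0, 0, -45], "turn": [0, 0, 0], "fingers": 40}, {"travel": [0, 0, -57], "turn": [0, 0, 0], "fingers": 40}, {"travel": [20, 28, 0], "turn": [0, 0, 0], "fingers": 40}, {"travel": [20, 29, 0], "turn": [0, 0, 0], "fingers": 40}, {"travel": [20, 29, 0], "turn": [0, 0, 0], "fingers": 40}, {"travel": [20, 28, 0], "turn": [0, 0, 0], "fingers": 40}, {"travel": [16, 28, 0], "turn": [0, 0, 0], "fingers": 40}, {"travel": [0, 0, 0], "turn": [0, 0, 0], "fingers": 40}, {"travel": [0, 0, 0], "turn": [0, 0, 0], "fingers": 40}, {"travel": [0, 0, 0], "turn": [0, 0, 0], "fingers": 40}])

```text
time: 18.75
eef_pos: [0.5947, 0.0988, 0.1288]
tcp_rot: [3.141, 0.001, 1.568]
contact_force: [1.2, -0.5, -0.6]
gripper_width: 0.0451
grasp_force: 31.4
```

Run:
```python
from h import *
import pickle
s,R=st()
c=shot("wrist");pickle.dump((c,s),open("w6.pkl","wb"))
cv2.imwrite("pics/w6.png",cv2.resize(c["pixels"][...,::-1],None,fx=1.5,fy=1.5))
print(proj(c,[[.5965,.1625,.084],[.5965,.1625,.034],list(s["eef_pos"])]))
```

```text
[0.5947 0.0988 0.1288] [3.141  0.0013 1.5682] q [ 0.2613  0.6138 -0.6544  1.7702  0.46    0.9151 -0.5947] w 0.04513196475497129 F [ 1.168  -0.4513 -0.5639]
[[ 0.0026  1.      0.0006]
 [ 1.     -0.0026 -0.0013]
 [-0.0013  0.0006 -1.    ]]
[[256.9834 114.2578]
 [256.5701 109.6203]
 [254.1324 242.4945]]
```

View pics/w6.png

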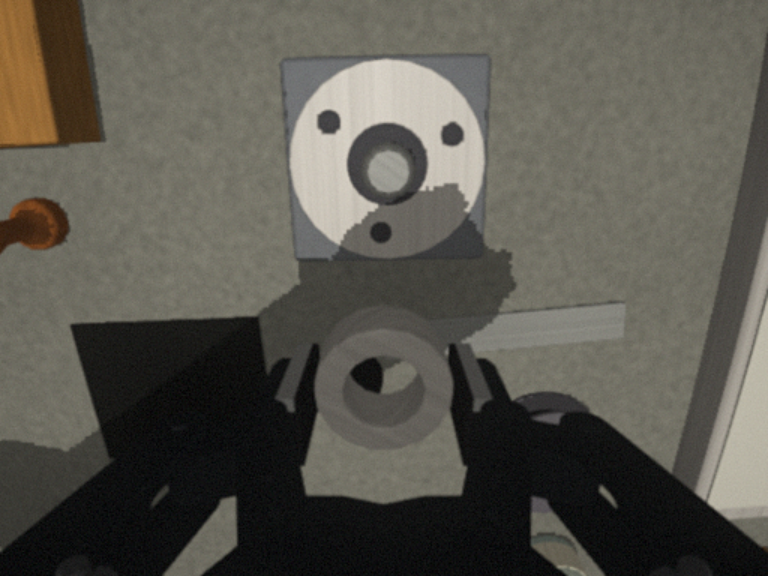

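The wrist view shows the collar in the fingers, its upper ring centred near (384,381) with side edges at 316 and 453 and the bottom at 448. The bare spindle's top disc is near (389,170). Both are in one picture, so camera bias largely cancels.

Run:
```python
from h import *
import pickle
np.set_printoptions(precision=4,suppress=True)
c,s=pickle.load(open("w6.pkl","rb"))
for thr in(85,95,105,115):
  for a,e in blobs(c,thr,60,(259,113),21,80):print(thr,a,e,onz(c,[e[0]],.084)[0])
w=lambda *p:np.array(p)/1.5
zc=s["eef_pos"][2]+.0172
E=onz(c,w((316,385),(453,385),(383,448),(343,383),(424,383)),zc);print(E)
g=c["pixels"].mean(2)
print("col 256 rows 195..305",g[195:305,254:259].mean(1).round(0).astype(int))
print("row 257 cols",g[254:259,200:310].mean(0).round(0).astype(int))
print("sp row113",g[111:116,230:290].mean(0).round(0).astype(int));print("sp col",g[80:140,257:262].mean(1).round(0).astype(int))
# hub/turntable
for a,e in blobs(c,130,800,(259,106),75):print(a,e,onz(c,[e[0]],.028)[0])
```

```text
85 747.0 ((258.0603332519531, 113.11068725585938), (30.146469116210938, 31.706998825073242), 160.9072723388672) [0.5972 0.1632 0.084 ]
95 664.0 ((258.33746337890625, 113.62876892089844), (28.71807289123535, 29.566509246826172), 152.94776916503906) [0.5973 0.1629 0.084 ]
105 617.0 ((258.39678955078125, 113.74952697753906), (27.68848991394043, 28.468862533569336), 162.0721435546875) [0.5974 0.1628 0.084 ]
115 586.5 ((258.4228820800781, 113.86720275878906), (27.06315803527832, 27.679292678833008), 175.5709228515625) [0.5974 0.1627 0.084 ]
[[0.5739 0.1005 0.146 ]
 [0.6177 0.1003 0.146 ]
 [0.5953 0.0761 0.146 ]
 [0.5826 0.1012 0.146 ]
 [0.6084 0.1011 0.146 ]]
col 256 rows 195..305 [ 64  63  59  60  59  61  63  64  72  73  76  76  80  79  79  77  80  78
  79  78  81  81  78  82  93 105 105 102  99 101 102 101 100  99  96  95
  96  96  95  95  93  88  78  68  68  63  65  62  62  59  63  71  78  83
  83  83  86  87  89  88  92  93  93  97 102 105 104  91  78  74  77  77
  78  77  78  78  77  75  77  76  76  74  76  75  77  79  81  78  81  88
  98 102 101  98  98  98  92  94  91  91  93  93  
[... 432 characters left out ...]
 97  96  95  97  96  96  81  46  19  15  18  19  14
  18  19]
sp row113 [202 157  90  62  67  67  67  68  70  68  69  74  79  85  96 124 151 158
 158 156 157 155 157 155 156 153 153 154 150 152 153 151 154 153 155 157
 157 153 154 155 156 147 122  90  81  72  66  66  68  67  67  66  63  71
 118 177 196 195 193 192]
sp col [203 174  97  63  66  70  69  74  72  68  71  71  68  68  69  73  76  85
  90  98 120 148 158 155 152 153 157 160 158 158 157 151 150 152 152 155
 156 155 156 153 155 154 153 152 150 148 149 143 105  83  76  70  62  68
  60  46  59  99 107 104]
8614.0 ((256.2963562011719, 98.10921478271484), (114.50460052490234, 129.85545349121094), 73.23171997070312) [0.5963 0.171  0.028 ]
```

Run:
```python
from h import *
import pickle
np.set_printoptions(precision=4,suppress=True)
c,s=pickle.load(open("w6.pkl","rb"))
for z in(.140,.143,.146,.149):
    v=onz(c,[(255.5,q) for q in(218.5,236.6,284.4,299)],z)[:,1];u=onz(c,[(q,257) for q in(209.3,229,282,301.5)],z)[:,0]
    print(z,"y",v,"outer",(v[0]+v[3])/2,v[0]-v[3],"inner",(v[1]+v[2])/2,v[1]-v[2],"x",(u[0]+u[3])/2,u[3]-u[0],(u[1]+u[2])/2,u[2]-u[1])
p=lambda cols,rows,z:(onz(c,[((cols[0]+cols[1])/2,113)],z)[0,0],onz(c,[(258.5,(rows[0]+rows[1])/2)],z)[0,1])
print("spindle tip",p((244.8,272.4),(100.1,127.9),.084),"hub",p((231.3,283.8),(81.6,137),.034))
w=onz(c,[(244.8,113),(272.4,113)],.084);print(w[1]-w[0])
```

```text
0.14 y [0.1177 0.108  0.0804 0.0711] outer 0.09441675459834419 0.046545069822270024 inner 0.09420168107246785 0.027694278669924285 x 0.5953397538157228 0.04632081211729544 0.595386249698433 0.02659851190369311
0.143 y [0.119  0.1096 0.0825 0.0735] outer 0.09627471811606514 0.04548157097556878 inner 0.09606455876149844 0.027061497721519834 x 0.5953389404924186 0.045262437289346646 0.5953843740001485 0.025990767907571377
0.146 y [0.1203 0.1111 0.0847 0.0759] outer 0.0981326816337861 0.04441807212886753 inner 0.09792743645052905 0.02642871677311537 x 0.5953381271691145 0.04420406246139785 0.5953824983018638 0.025383023911449754
0.149 y [0.1217 0.1127 0.0869 0.0783] outer 0.09999064515150709 0.04335457328216627 inner 0.09979031413955966 0.025795935824710917 x 0.5953373138458103 0.04314568763344906 0.5953806226035794 0.02477527991532813
spindle tip (np.float64(0.5974928773298402), np.float64(0.1626539940390325)) hub (np.float64(0.5972603418975895), np.float64(0.162740479827201))
[ 0.0169 -0.      0.    ]
```

drive_tool(targets=[{"travel": [22, 1, 0], "turn": [0, 0, 0], "fingers": 40}, {"travel": [22, 1, 0], "turn": [0, 0, 0], "fingers": 40}, {"travel": [21, 0, 0], "turn": [0, 0, 0], "fingers": 40}, {"travel": [0, 0, 10], "turn": [0, 0, 0], "fingers": 40}, {"travel": [0, 0, 18], "turn": [0, 0, 0], "fingers": 40}, {"travel": [0, 0, 10], "turn": [0, 0, 0], "fingers": 40}, {"travel": [0, 0, 0], "turn": [0, 0, 0], "fingers": 40}, {"travel": [0, 0, 0], "turn": [0, 0, 0], "fingers": 40}])

```text
time: 19.8
eef_pos: [0.5979, 0.1645, 0.0908]
tcp_rot: [3.14, 0.0, 1.568]
contact_force: [0.2, -0.9, -1.2]
gripper_width: 0.0446
grasp_force: 31.4
```

Run:
```python
from h import *
s,R=st([.5967,.1637,.080])
print("wristT",s["wrist_torque"])
```

```text
[0.5979 0.1645 0.0908] [3.1402 0.0003 1.5684] q [ 0.1266  0.6857 -0.6225  1.7469  0.504   0.8727 -0.7231] w 0.04462314619061085 F [ 0.2131 -0.8542 -1.1631]
[[ 0.0024  1.      0.0014]
 [ 1.     -0.0024 -0.0003]
 [-0.0003  0.0014 -1.    ]]
tool mm [-0.8016 -1.1998 10.8429]
wristT [ 0.001  -0.0269 -0.0048]
```

drive_tool(targets=[{"travel": [-0.8, -1, 0], "turn": [0, 0, 0], "fingers": 40}, {"travel": [0, 0, 2], "turn": [0, 0, 0], "fingers": 40}, {"travel": [0, 0, 2], "turn": [0, 0, 0], "fingers": 40}, {"travel": [0, 0, 2], "turn": [0, 0, 0], "fingers": 40}, {"travel": [0, 0, 0], "turn": [0, 0, 0], "fingers": 40}])

```text
time: 20.42
eef_pos: [0.5965, 0.1638, 0.0845]
tcp_rot: [3.141, 0.001, 1.569]
contact_force: [-0.2, 0.2, -0.5]
gripper_width: 0.0449
grasp_force: 31.4
```

Run:
```python
from h import *
s,R=st([.5967,.1637,.080])
print("wristT",s["wrist_torque"])
```

```text
[0.5965 0.1638 0.0845] [3.1408 0.0005 1.5689] q [ 0.1241  0.692  -0.6177  1.753   0.5098  0.8615 -0.7273] w 0.04487764775656998 F [-0.1932  0.2167 -0.5127]
[[ 0.0019  1.      0.0008]
 [ 1.     -0.0019 -0.0005]
 [-0.0005  0.0008 -1.    ]]
tool mm [-0.1393  0.2201  4.4801]
wristT [ 0.0087  0.0018 -0.0109]
```

drive_tool(targets=[{"travel": [0, 0, 1.5], "turn": [0, 0, 0], "fingers": 40}, {"travel": [0, 0, 1.5], "turn": [0, 0, 0], "fingers": 40}, {"travel": [0, 0, 1.5], "turn": [0, 0, 0], "fingers": 40}, {"travel": [0, 0, 1.5], "turn": [0, 0, 0], "fingers": 40}, {"travel": [0, 0, 0], "turn": [0, 0, 0], "fingers": 40}])

```text
time: 21.05
eef_pos: [0.5965, 0.1638, 0.0786]
tcp_rot: [3.141, 0.001, 1.569]
contact_force: [0.4, -1.2, -1.2]
gripper_width: 0.0449
grasp_force: 31.4
```

Run:
```python
from h import *
s,R=st([.5967,.1637,.080])
print("wristT",s["wrist_torque"])
```

```text
[0.5965 0.1638 0.0786] [3.1407 0.0005 1.5688] q [ 0.1206  0.6996 -0.6128  1.7554  0.5157  0.852  -0.7319] w 0.04493366736274913 F [ 0.3592 -1.1704 -1.1566]
[[ 0.002   1.      0.0009]
 [ 1.     -0.002  -0.0005]
 [-0.0005  0.0009 -1.    ]]
tool mm [-0.1446  0.1543 -1.4325]
wristT [-0.0098  0.0152  0.0109]
```

drive_tool(targets=[{"travel": [0, 0, 1.5], "turn": [0, 0, 0], "fingers": 40}, {"travel": [0, 0, 1.5], "turn": [0, 0, 0], "fingers": 40}, {"travel": [0, 0, 1.5], "turn": [0, 0, 0], "fingers": 40}, {"travel": [0, 0, 1.5], "turn": [0, 0, 0], "fingers": 40}, {"travel": [0, 0, 1.5], "turn": [0, 0, 0], "fingers": 40}, {"travel": [0, 0, 1.5], "turn": [0, 0, 0], "fingers": 40}, {"travel": [0, 0, 0], "turn": [0, 0, 0], "fingers": 40}])

```text
time: 21.92
eef_pos: [0.5966, 0.1638, 0.0696]
tcp_rot: [3.141, 0.001, 1.569]
contact_force: [-0.5, 1.3, -1.1]
gripper_width: 0.0446
grasp_force: 31.4
```

drive_tool(targets=[{"travel": [0, 0, 3], "turn": [0, 0, 0], "fingers": 40}, {"travel": [0, 0, 3], "turn": [0, 0, 0], "fingers": 40}, {"travel": [0, 0, 3], "turn": [0, 0, 0], "fingers": 40}, {"travel": [0, 0, 3], "turn": [0, 0, 0], "fingers": 40}, {"travel": [0, 0, 0], "turn": [0, 0, 0], "fingers": 40}])

```text
time: 22.55
eef_pos: [0.5964, 0.1638, 0.0574]
tcp_rot: [3.141, 0.001, 1.569]
contact_force: [0.1, 0.7, -1.1]
gripper_width: 0.0449
grasp_force: 31.4
```

drive_tool(targets=[{"travel": [0, 0, 3], "turn": [0, 0, 0], "fingers": 40}, {"travel": [0, 0, 3], "turn": [0, 0, 0], "fingers": 40}, {"travel": [0, 0, 3], "turn": [0, 0, 0], "fingers": 40}, {"travel": [0, 0, 3], "turn": [0, 0, 0], "fingers": 40}, {"travel": [0, 0, 0], "turn": [0, 0, 0], "fingers": 40}])

```text
time: 23.18
eef_pos: [0.5965, 0.1638, 0.0454]
tcp_rot: [3.141, 0.001, 1.569]
contact_force: [0.3, 0.8, -0.8]
gripper_width: 0.0449
grasp_force: 31.4
```

drive_tool(targets=[{"travel": [0, 0, 1.5], "turn": [0, 0, 0], "fingers": 40}, {"travel": [0, 0, 1.5], "turn": [0, 0, 0], "fingers": 40}, {"travel": [0, 0, 1], "turn": [0, 0, 0], "fingers": 40}, {"travel": [0, 0, 1], "turn": [0, 0, 0], "fingers": 40}, {"travel": [0, 0, 0], "turn": [0, 0, 0], "fingers": 40}])

```text
time: 23.8
eef_pos: [0.5967, 0.1638, 0.0407]
tcp_rot: [3.14, 0.0, 1.569]
contact_force: [0.2, -0.4, -0.3]
gripper_width: 0.0447
grasp_force: 31.4
```

drive_tool(targets=[{"travel": [0, 0, 0.7], "turn": [0, 0, 0], "fingers": 40}, {"travel": [0, 0, 0.5], "turn": [0, 0, 0], "fingers": 40}, {"travel": [0, 0, 0], "turn": [0, 0, 0], "fingers": 40}])

```text
time: 24.18
eef_pos: [0.5967, 0.1638, 0.0395]
tcp_rot: [3.14, 0.0, 1.569]
contact_force: [-0.7, -0.4, -1.5]
gripper_width: 0.0451
grasp_force: 31.4
```

drive_tool(targets=[{"travel": [0, 0, 0.5], "turn": [0, 0, 0], "fingers": 40}, {"travel": [0, 0, 0.5], "turn": [0, 0, 0], "fingers": 40}, {"travel": [0, 0, 0], "turn": [0, 0, 0], "fingers": 40}])

```text
time: 24.55
eef_pos: [0.5967, 0.1639, 0.0389]
tcp_rot: [3.14, 0.001, 1.569]
contact_force: [-2.4, -0.8, 3.8]
gripper_width: 0.0446
grasp_force: 31.7
```

drive_tool(targets=[{"travel": [0, 0, 0.5], "turn": [0, 0, 0], "fingers": 40}, {"travel": [0, 0, 0], "turn": [0, 0, 0], "fingers": 40}])

```text
time: 24.8
eef_pos: [0.5967, 0.1639, 0.0388]
tcp_rot: [3.14, 0.001, 1.569]
contact_force: [-2.2, -1.5, 6.6]
gripper_width: 0.0446
grasp_force: 32.1
```

drive_tool(targets=[{"travel": [0, 0, 0.5], "turn": [0, 0, 0], "fingers": 40}, {"travel": [0, 0, 0], "turn": [0, 0, 0], "fingers": 40}])

```text
time: 25.05
eef_pos: [0.5968, 0.1639, 0.0388]
tcp_rot: [3.14, 0.001, 1.569]
contact_force: [-4.2, -2.5, 9.2]
gripper_width: 0.0449
grasp_force: 32.4
```

It bottomed at TCP z 38.8 mm, exactly the predicted height, with 9 N. I'll release and rise.

drive_tool(targets=[{"travel": [0, 0, 0], "turn": [0, 0, 0], "fingers": 40}, {"travel": [0, 0, -0.8], "turn": [0, 0, 0], "fingers": 50}, {"travel": [0, 0, 0], "turn": [0, 0, 0], "fingers": 65}, {"travel": [0, 0, 0], "turn": [0, 0, 0], "fingers": 65}, {"travel": [0, 0, 0], "turn": [0, 0, 0], "fingers": 65}, {"travel": [0, 0, -10], "turn": [0, 0, 0], "fingers": 65}, {"travel": [0, 0, -40], "turn": [0, 0, 0], "fingers": 65}, {"travel": [0, 0, -50], "turn": [0, 0, 0], "fingers": 65}, {"travel": [-20, 0, -40], "turn": [0, 0, 0], "fingers": 65}, {"travel": [-40, 0, 0], "turn": [0, 0, 0], "fingers": 65}, {"travel": [0, 0, 0], "turn": [0, 0, 0], "fingers": 65}])

```text
time: 26.42
eef_pos: [0.5972, 0.0996, 0.1793]
tcp_rot: [3.139, 0.003, 1.563]
contact_force: [0.2, 0.2, -0.4]
gripper_width: 0.0651
grasp_force: 0.0
```

Run:
```python
from h import *
s,R=st()
c=shot("wrist")
for thr in(85,100,130):
  for a,e in blobs(c,thr,150,proj(c,[[.5972,.1627,.05]])[0],40,255):print(thr,a,e,onz(c,[e[0]],.056)[0],onz(c,[e[0]],.084)[0])
p=proj(c,[[.5972,.1627,.056]])[0].round().astype(int)
g=c["pixels"].mean(2);print(p,g[p[1]-1:p[1]+2,p[0]-40:p[0]+40].mean(0).astype(int))
```

```text
[0.5972 0.0996 0.1793] [3.139  0.0031 1.5632] q [ 0.2832  0.5568 -0.6863  1.7295  0.4132  1.0024 -0.5634] w 0.06507838652156787 F [ 0.1862  0.2457 -0.3706]
[[ 0.0076  1.      0.0026]
 [ 1.     -0.0076 -0.0031]
 [-0.0031  0.0026 -1.    ]]
85 4725.5 ((253.69403076171875, 107.51068878173828), (77.14354705810547, 78.51422882080078), 94.22247314453125) [0.5972 0.1633 0.056 ] [0.5973 0.1648 0.084 ]
85 275.5 ((254.00421142578125, 108.66842651367188), (27.767765045166016, 29.503780364990234), 0.9313361644744873) [0.5975 0.1624 0.056 ] [0.5976 0.1639 0.084 ]
100 397.0 ((253.9192352294922, 109.97026062011719), (22.21205711364746, 22.841936111450195), 167.27572631835938) [0.5974 0.1613 0.056 ] [0.5975 0.1629 0.084 ]
100 4662.0 ((253.62657165527344, 107.20767211914062), (76.3078842163086, 78.58455657958984), 82.7590103149414) [0.5972 0.1636 0.056 ] [0.5973 0.165  0.084 ]
100 761.5 ((253.97279357910156, 108.44346618652344), (30.233976364135742, 32.203060150146484), 176.69711303710938) [0.5975 0.1626 0.056 ] [0.5975 0.1641 0.084 ]
130 321.5 ((253.90933227539062, 110.13773345947266), (20.1375789642334, 20.487041473388672), 148.28614807128906) [0.5974 0.1611 0.056 ] [0.5975 0.1628 0.084 ]
130 4003.5 ((251.76597595214844, 103.47432708740234), (65.82245635986328, 81.73094940185547), 63.49887466430664) [0.5956 0.1668 0.056 ] [0.5959 0.1678 0.084 ]
130 827.0 ((253.97555541992188, 108.39335632324219), (31.713102340698242, 33.36728286743164), 0.12379730492830276) [0.5975 0.1626 0.056 ] [0.5975 0.1641 0.084 ]
[254 108] [193 194 194 195 193 194 196 197 194 196 194 190 195 189 154 166 183 185
 189 192 192 189 189 185 161  99  68  74  85 109 147 155 154 154 154 154
 151 151 148 149 150 151 153 156 152 156 153 151 150 149 134  99  78  69
  67 108 169 185 189 188 189 189 187 183 173 160 155 184 191 194 193 190
 191 192 192 192 189 189 190 189]
```

```bash
python3 -c "
from workcell import r
print(r.sign_off())"
```

```text
the job is handed in; nothing more can be done
None
```

The collar was ejected, laid flat on the larger black pad, then slid down the bare spindle until it stopped on the hub at about 9 N, released, and handed in at about 27 s; the verdict wasn't shown.

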